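# Find the thread hand of a gas cartridge's cap and hold the cap lifted off

### The job

Two spare fire-extinguisher gas cartridges stand in the rack on the duty desk, one with a left-hand and one with a right-hand thread, and nothing shows which is which. Take the shipping cap off the cartridge next to the rack's upright post: turn it one way, feel whether it runs or stops, try the other way if it stops, and once it is loose lift it straight off. Finish still holding that cap in the gripper, steady in the air 5 cm or more above where it sat, with the other cartridge still capped and nothing else on the rack or desk knocked about.

Things in the scene. Friction and masses are not known exactly. Their poses are not given: they have to be found in the camera images.
- rack: fixed grey steel block rack, 300 mm long (its x), 100 mm wide, 55 mm tall, origin at the centre of its underside; its two cartridge places are on its x axis at +65 mm (post end) and -65 mm
- rack_post (a point): tip of the short upright post with a wooden ball at one end of the rack, 120 mm above the desk, 71 mm from the axis of the cartridge next to it
- cartridge_1: fixed steel cartridge, 54 mm across; origin on its axis at desk level, flat shoulder 115 mm up, a 17 mm neck above it inside the cap. The two look alike; either hand of thread may be at either place. Coarse quick thread, 1.5 mm of play: the wrong way the cap stops hard within 20 degrees; the right way it runs easily 50 to 70 degrees to a second hard stop; there (within 12 degrees) it lifts off
- cartridge_2: fixed steel cartridge, 54 mm across; origin on its axis at desk level, flat shoulder 115 mm up, a 17 mm neck above it inside the cap. The two look alike; either hand of thread may be at either place. Coarse quick thread, 1.5 mm of play: the wrong way the cap stops hard within 20 degrees; the right way it runs easily 50 to 70 degrees to a second hard stop; there (within 12 degrees) it lifts off
- cap_1: loose black plastic cap (60-130 g) on cartridge_1; origin at the centre of its underside, 115 mm above the desk when seated. Skirt 48 mm across, 24 mm tall; above it a round ribbed grip 40 mm across, 24 to 56 mm above the origin, which slips harmlessly in the fingers at a stop; white bar on top along its x axis. Its angle does not tell the thread's hand
- cap_2: loose black plastic cap (60-130 g) on cartridge_2; origin at the centre of its underside, 115 mm above the desk when seated. Skirt 48 mm across, 24 mm tall; above it a round ribbed grip 40 mm across, 24 to 56 mm above the origin, which slips harmlessly in the fingers at a stop; white bar on top along its x axis. Its angle does not tell the thread's hand
- gauge: small round steel pressure gauge lying on the rack between the cartridges, 32 mm across, 17 mm tall; bystander
- collar: small brass ring lying on the rack at the end away from the post, 24 mm across, 12 mm tall; bystander
- stapler: desk stapler, 130 x 34 x 44 mm; bystander
- pen_cup: black cup, 72 mm across, 95 mm tall; bystander
- stamp: hand stamp with a wooden ball grip, 60 x 35 x 71 mm; bystander
- tape: roll of clear tape lying flat, 90 mm across, 30 mm tall; bystander
- case: black spectacle case, 70 x 160 x 45 mm; bystander
Things that resemble listed ones, but are neither listed nor needed, are in the scene too. Leave any orange look-alike of the cartridge_1 alone.

How it is judged:
By the outcome, as a careful person would: the job done as asked, in the order asked, and still so for the second after the job is handed in, while the arm keeps its last pose, push and grip.
It also fails if it takes over 45 s, if anything falls off the work surface, if the arm or the gripper's body presses on something with over 40 N, if the wrist force passes 120 N, or if a joint passes its speed limit or range.

### The arm

A 6-joint arm with a two-finger parallel gripper is mounted at the origin on the work surface. World frame = base frame: x ahead of the robot, y to its left, z up, the work surface at z = 0. Lengths are in mm, angles in rad, forces in N, time in s.
With the tool pointing down it reaches from about 275 to 750 mm from the base axis. Payload 10.2 kg.
Tool frame: the origin (TCP) lies between the finger pads; the fingertips stand 11 mm ahead of it and the grasp point (between the pads) lies 8 mm behind it (ctrl.tip_extent is the distance from the TCP to the fingertips, in mm); z points along the fingers, y is the direction in which the jaws open and shut (so a half turn about z gives the same grasp; the last joint's range is limited). The gripper opens to 85 mm and grips with 20 to 120 N. Pads are 22 mm wide; open, the fingers measure 114 mm over their backs; the gripper's body (76 mm by 85 mm) begins 54 mm behind the grasp point. The pads swing forward as they close: fully open they stand 13 mm farther back than shut.
Start: joints at [1.027, 0.313, 1.498, -0, 1.331, -0.223], TCP at [165.559, 498.218, 242.294] pointing down, gripper open.
Joint ranges: [-2.94, 2.94], [-0.97, 2.17], [0.19, 2.56], [-1.23, 4.37], [0.02, 3.11], [-2.88, 2.88]. Speed limits (rad/s): [2.39, 2.39, 3.01, 3.14, 3.14, 3.14].

### API

Orientations are given as a unit quaternion [w, x, y, z].
In Python, from rig import ctrl gives the robot as it stands.
- The arm moves only by the tool apply_moves, never from a script. Its argument "commands" is a list of rows, each a list of 5 numbers: the finger opening in cm, from 0 to 8.54, then the shift along the tool's x, y, z in cm, then the turn about the tool's z in rad. In form: [[jaw, dx, dy, dz, roll], ...]. A call has 1 to 12 rows; each row shifts and turns the commanded pose from where the row before left it, along the tool's axes as they then stand; what a row does not reach is not made up. A row lasts 1/12 s, in which the tool goes at most 41.7 mm and 7.16 degrees, less where a joint would pass 70% of its speed; a pose out of reach is approached as far as the arm can. A call with a gripper value outside its range is refused whole. The fingers move at their own pace and stop on an object; "squeeze" is the grip in N (left out, the last holds). Time passes only in rows, so rows that do not move let the fingers close. It gives the time, the measured TCP pose, the force and the opening at its end, in the units of the state.
- ctrl.sense(): the state, without advancing time (a new reading comes with each control period).
- ctrl.capture(name): name is "side" or "top" or "wrist"; returns the picture (420x560x3 uint8, red, green, blue); there is no depth.
- ctrl.camera_info(name): a dict with "fov_y" (degrees; the focal length in pixels is half the picture's height over the tangent of half this angle, whatever the lens; pixels are square), "cx", "cy" (the principal point, pixels), "camera_from_world" (4x4, takes a point from world to camera coordinates). Camera axes: x right, y down, z forward; pixel columns grow to the right and rows downward; lengths in mm; the calibration is good to about 2 mm. The wrist camera is an equidistant fisheye: a pixel r from the principal point sees the ray r / f radians off the axis. A picture is of the moment at which its call begins: read the wrist's pose just before it. camera_info takes no time and is no camera call; for the wrist camera it gives the pose at the moment of the call.
- ctrl.finish_job(): hands the job in, once; it reports no verdict.
The state is a dict: "time_s": time; "joints": joint angles; "dq": joint speeds; "tau": joint torques, N m; "eef_pos": TCP position; "ee_rot": TCP orientation; "force": force on the tool from outside, world axes, zero at the start; "wrist_torque": the same for the moment, N m; "grip_width": opening from 0.0 (shut) to 1.0 (fully open).
Only numpy, scipy, OpenCV 4.12 (cv2) and the standard library are available. Lean on these libraries where they do the work, as an engineer would, in place of code of your own. Each camera call takes 0.05 s, during which the arm holds its last target.

## Working session

There is one attempt and no reset: what is moved stays moved. The work goes in short steps, Python scripts to look and compute and a tool call to move; the robot and the scene stay as the last step left them, time stands still between calls to the robot, and variables do not carry over. Pictures are saved under pics/ and viewed, and the job is handed in when it is done.

Besides the shell and the picture viewer there is one more tool, called after ">>>" by a JSON object that holds its "op" and its "data", one argument or row to a line. apply_moves: Moves the arm, as the interface text tells. Its arguments: {"type":"object","properties":{"commands":{"type":"array"},"squeeze":{"type":"number"}},"required":["commands"]}

```bash
mkdir -p pics; ls; python3 - <<'E'
from rig import ctrl
import cv2
print(ctrl.sense())
for n in ("side","top","wrist"):
    i=ctrl.camera_info(n);print(n,i)
    cv2.imwrite(f"pics/{n}0.png",ctrl.capture(n)[:,:,::-1])
E
```

```text
pics
{'time_s': 0.0, 'joints': array([ 1.02658278e+00,  3.13465626e-01,  1.49846693e+00,  1.10559651e-05,
        1.33101020e+00, -2.23390155e-01]), 'dq': array([-2.28254230e-04, -8.02471981e-04, -8.17211844e-05,  1.71034028e-03,
       -1.75522602e-04,  1.73014249e-04]), 'tau': array([-1.67985195e-04, -4.12262607e+01, -2.59742260e+01, -1.91755475e-04,
        4.12581110e-03,  9.03401258e-06]), 'eef_pos': array([165.42626597, 497.98710423, 241.71584363]), 'ee_rot': array([-2.57750185e-04,  1.59725896e-01,  9.87161174e-01, -6.23929299e-04]), 'force': array([-0.77781592, -0.16543509, -0.02279862]), 'wrist_torque': array([-0.02794737,  0.0166511 , -0.03225549]), 'grip_width': 1.0011300517136206}
side {'fov_y': 49.604941594694395, 'cx': 279.462651084205, 'cy': 210.00589641456386, 'camera_from_world': array([[ 9.98862978e-01, -4.62149575e-02,  1.17016907e-02,
        -5.30884693e+02],
       [-1.88929864e-02, -6.09097725e-01, -7.92870113e-01,
         9.68484365e+01],
       [ 4.37699318e-02,  7.91747522e-01, -6.09278306e-01,
         1.07494273e+03],
       [ 0.00000000e+00,  0.00000000e
[... 245 characters left out ...]
 [-9.95600480e-01, -2.57104013e-03, -9.36646864e-02,
         5.33958559e+02],
       [ 9.36741456e-02, -3.84488681e-03, -9.95595486e-01,
         1.30135123e+03],
       [ 0.00000000e+00,  0.00000000e+00,  0.00000000e+00,
         1.00000000e+00]])}
wrist {'fov_y': 65.70646984690485, 'cx': 280.44244456356023, 'cy': 209.66809944072688, 'camera_from_world': array([[ 3.15524984e-01,  9.48916993e-01, -7.24983483e-04,
        -5.23993766e+02],
       [ 8.97138683e-01, -2.98059047e-01,  3.26041391e-01,
        -4.30168454e+01],
       [ 3.09170128e-01, -1.03524615e-01, -9.45355217e-01,
         3.80301414e+02],
       [ 0.00000000e+00,  0.00000000e+00,  0.00000000e+00,
         1.00000000e+00]])}
```

View pics/side0.png

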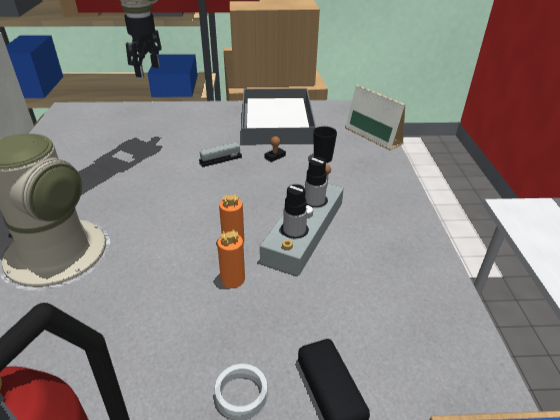

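View pics/top0.png

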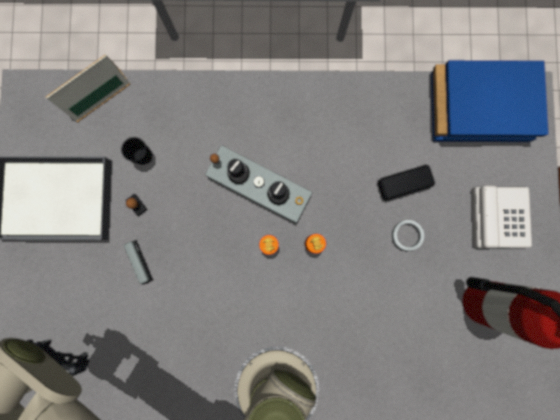

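View pics/wrist0.png

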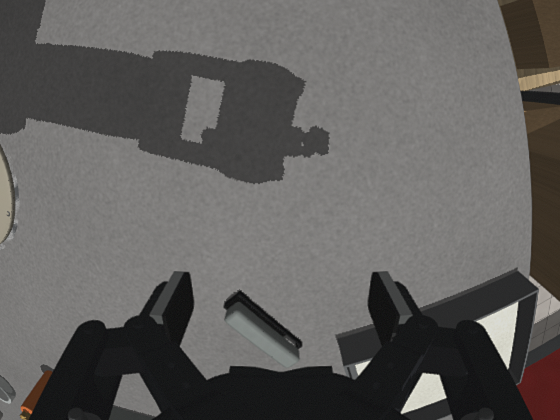

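The post's ball is at top-view (214,158), so the target is the cartridge capped at about (237,170). In the side view it is the far one, around (317,170). The collar is at the other end, at (299,201). I'll zoom in for measurements.

```bash
python3 - <<'E'
import cv2
a=cv2.imread("pics/top0.png")[135:235,190:325];cv2.imwrite("pics/top0z.png",cv2.resize(a,None,fx=5.5,fy=5.5,interpolation=cv2.INTER_CUBIC))
a=cv2.imread("pics/side0.png")[140:280,250:360];cv2.imwrite("pics/side0z.png",cv2.resize(a,None,fx=4,fy=4,interpolation=cv2.INTER_CUBIC))
E
```

```text
(no output)
```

View pics/top0z.png

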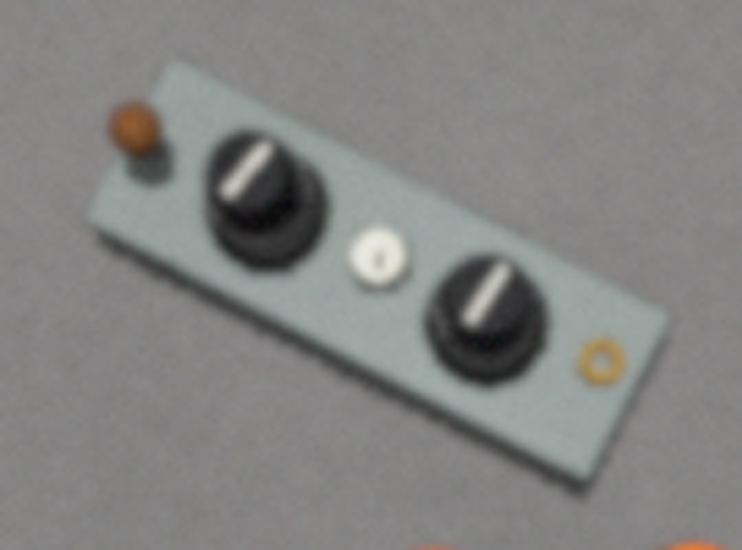

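View pics/side0z.png

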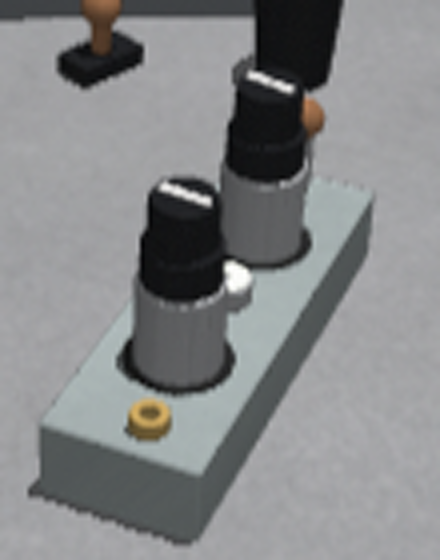

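The target cap's white bar is centred at zoomed top (247,170) and zoomed side (271,82). The other cap's is at (487,294) and (186,194). The ball is at (134,128).

```bash
cat >h.py <<'E'
import numpy as np
from rig import ctrl
def ray(n,u,v):
    i=ctrl.camera_info(n);M=np.array(i["camera_from_world"]);f=210/np.tan(np.radians(i["fov_y"]/2))
    d=np.array([(u-i["cx"])/f,(v-i["cy"])/f,1]);R=M[:3,:3];return -R.T@M[:3,3],R.T@d
def onz(n,u,v,z):
    o,d=ray(n,u,v);return (o+d*(z-o[2])/d[2])
def tri(a,b):
    A=[];y=[]
    for n,u,v in (a,b):
        o,d=ray(n,u,v);d/=np.linalg.norm(d);P=np.eye(3)-np.outer(d,d);A.append(P);y.append(P@o)
    return np.linalg.lstsq(np.vstack(A),np.hstack(y),rcond=None)[0]
E
python3 - <<'E'
from h import *
np.set_printoptions(precision=1,suppress=True)
T=lambda x,y:(190+(x+.5)/5.5-.5,135+(y+.5)/5.5-.5)
S=lambda x,y:(250+(x+.5)/4-.5,140+(y+.5)/4-.5)
for n,t,s in (("target",(247,170),(271,82)),("other",(487,294),(186,194))):
    print(n,onz("top",*T(*t),171),onz("side",*S(*s),171),tri(("top",*T(*t)),("side",*S(*s))))
C=[onz("top",*T(*c),55) for c in((175,62),(90,220),(585,478),(665,315))]
print(C);c=np.mean(C,0);x=(C[0]+C[1]-C[2]-C[3]);x/=np.linalg.norm(x);print(c+65*x,c-65*x,"ang",np.degrees(np.arctan2(x[1],x[0])))
print("ball",onz("top",*T(134,128),112))
for e in (((222,198),(268,148)),((468,325),(506,266))):
    a,b=[onz("top",*T(*q),171) for q in e];print("bar",a,b,np.degrees(np.arctan2(*(b-a)[1::-1])))
print("gauge",onz("top",*T(378,257),72),"collar",onz("top",*T(601,361),67))
E
```

```text
target [623.7 112.7 171. ] [625.6 113.  171. ] [624.6 112.7 171.1]
other [564.1  -2.5 171. ] [565.8  -2.6 171. ] [565.   -2.5 170.8]
[array([702.6, 162.7,  55. ]), array([618. , 206.2,  55. ]), array([482.9, -54. ,  55. ]), array([568.5, -96.1,  55. ])]
[622.9 112.4  55. ] [563.1  -3.   55. ] ang 62.5743502414321
ball [655.8 175.7 112. ]
bar [610.1 124.5 171. ] [634.5 102.8 171. ] -41.805537602341396
bar [549.2   6.5 171. ] [577.6 -11.6 171. ] -32.43636933559321
gauge [596.3  53.9  72. ] collar [542.9 -61.9  67. ]
```

>>> {"op": "apply_moves", "data": {
  "commands": [
    [8.5, -1.8, -0.7, 0, 0],
    [8.5, -3.5, -1.4, 0, 0],
    [8.5, -3.5, -1.4, 0, 0],
    [8.5, -3.5, -1.4, 0, 0],
    [8.5, -3.5, -1.4, 0, 0],
    [8.5, -3.5, -1.4, 0, 0],
    [8.5, -3.5, -1.4, 0, 0],
    [8.5, -3.5, -1.4, 0, 0],
    [8.5, -3.5, -1.4, 0, 0],
    [8.5, -3.5, -1.4, 0, 0],
    [8.5, -3.5, -1.4, 0, 0],
    [8.5, -3.5, -1.4, 0, 0]
  ],
  "squeeze": 40
}}

```text
time_s: 1.15
eef_pos: [498.3, 216.8, 242.2]
ee_rot: [-0.0, 0.16, 0.987, -0.0]
force: [-0.7, 0.8, -0.2]
grip_width: 0.995
```

```bash
cat >>h.py <<'E'
from scipy.spatial.transform import Rotation as Rn
np.set_printoptions(precision=3,suppress=True)
def rep(t=(624.2,112.6,153.)):
    s=ctrl.sense();w,x,y,z=s["ee_rot"];R=Rn.from_quat([x,y,z,w]).as_matrix()
    print("t",s["time_s"],"q",s["joints"],"p",s["eef_pos"],"F",s["force"],"M",s["wrist_torque"],"g",s["grip_width"])
    print("yaw tool y",np.degrees(np.arctan2(R[1,1],R[0,1])),"shift cm",R.T@(np.array(t)-s["eef_pos"])/10,"zax",R[:,2])
E
python3 -c "
from h import *
rep();print(ctrl.tip_extent)"
```

```text
t 1.15 q [ 0.195  0.354  1.441  0.     1.347 -1.055] p [498.344 216.811 242.151] F [-0.691  0.841 -0.193] M [0.053 0.034 0.012] g 0.9945627289634675
yaw tool y 71.60872608263954 shift cm [-15.234  -5.917   8.911] zax [-0. -0. -1.]
11.0
```

>>> {"op": "apply_moves", "data": {
  "commands": [
    [8.5, -3.4, -1.3, 0, 0],
    [8.5, -3.4, -1.3, 0, 0],
    [8.5, -3.4, -1.3, 0, 0],
    [8.5, -3.0, -1.2, 0, 0],
    [8.5, -2.0, -0.8, 0, 0],
    [8.5, 0, 0, 0.3, 0.12],
    [8.5, 0, 0, 0.5, 0.12],
    [8.5, 0, 0, 0.5, 0.12],
    [8.5, 0, 0, 0.5, 0.12],
    [8.5, 0, 0, 0.3, 0.12],
    [8.5, 0, 0, 0, 0.12],
    [8.5, 0, 0, 0, 0.12]
  ]
}}

```text
time_s: 2.15
eef_pos: [622.7, 114.4, 220.7]
ee_rot: [-0.0, 0.551, 0.835, -0.0]
force: [-0.6, 0.6, 0.0]
grip_width: 0.994
```

```bash
python3 - <<'E'
from h import *
import cv2
rep()
i=ctrl.camera_info("wrist");im=ctrl.capture("wrist")[:,:,::-1].copy()
cv2.imwrite("pics/w1.png",im)
M=i["camera_from_world"];f=210/np.tan(np.radians(i["fov_y"]/2))
for z,r in ((171,20),(115,27),):
    for a in np.arange(0,360,15):
        p=M[:3,:3]@np.array([624.2+r*np.cos(np.radians(a)),112.6+r*np.sin(np.radians(a)),z])+M[:3,3]
        th=np.arctan2(np.hypot(p[0],p[1]),p[2]);k=f*th/np.hypot(p[0],p[1])
        cv2.circle(im,(int(round(i["cx"]+k*p[0])),int(round(i["cy"]+k*p[1]))),1,(0,0,255),-1)
cv2.imwrite("pics/w1o.png",cv2.resize(im,(800,600)))
E
```

```text
t 2.15 q [-0.003  0.572  1.169 -0.     1.403 -0.407] p [622.685 114.424 220.667] F [-0.603  0.638  0.01 ] M [ 0.053 -0.043 -0.018] g 0.9939858086943891
yaw tool y 23.151551073249934 shift cm [-0.23   0.075  6.766] zax [-0.001 -0.    -1.   ]
```

View pics/w1o.png

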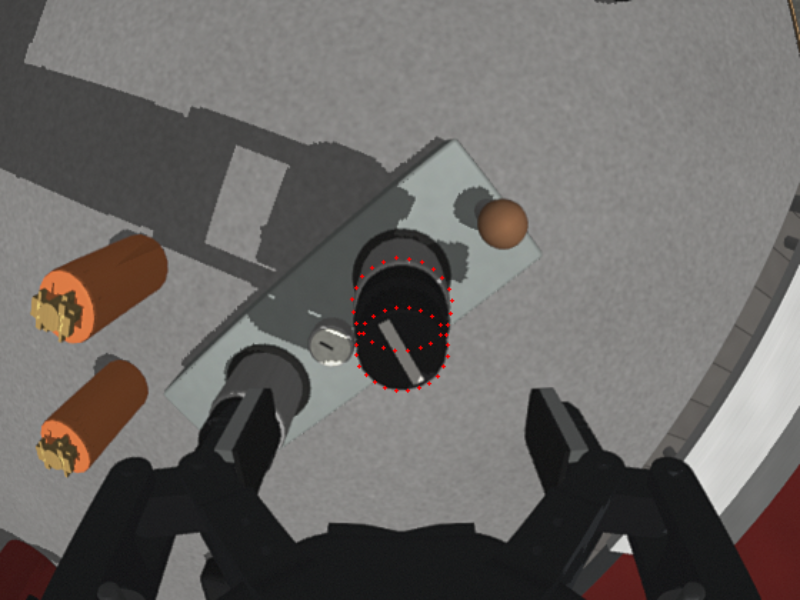

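The wrist view shows the predicted cap ring on the real cap at about (402,350). The post ball at (502,224) and the other cap are clear of the fingers. I'll go down now.

>>> {"op": "apply_moves", "data": {
  "commands": [
    [8.5, -0.2, 0.1, 1.3, 0],
    [8.5, 0, 0, 2.0, 0],
    [8.5, 0, 0, 2.0, 0],
    [8.5, 0, 0, 1.0, 0],
    [8.5, 0, 0, 0.4, 0],
    [8.5, 0, 0, 0, 0],
    [4.5, 0, 0, 0, 0],
    [4.5, 0, 0, 0, 0],
    [4.5, 0, 0, 0, 0],
    [4.5, 0, 0, 0, 0]
  ]
}}

```text
time_s: 3.03
eef_pos: [624.8, 113.0, 155.0]
ee_rot: [0.0, 0.548, 0.836, 0.0]
force: [-0.3, 0.2, -0.9]
grip_width: 0.525
```

```bash
python3 - <<'E'
from h import *
import cv2
rep()
im=ctrl.capture("wrist")[:,:,::-1]
cv2.imwrite("pics/w2.png",im)
im=ctrl.capture("side")[:,:,::-1][60:280,220:420]
cv2.imwrite("pics/s2.png",cv2.resize(im,None,fx=2.7,fy=2.7))
E
```

```text
t 3.0333 q [-0.005  0.626  1.253  0.     1.261 -0.415] p [624.816 113.03  155.024] F [-0.279  0.155 -0.917] M [-0.045 -0.011  0.024] g 0.5253272185346844
yaw tool y 23.504661233665214 shift cm [-0.015 -0.074  0.202] zax [ 0.001  0.    -1.   ]
```

View pics/w2.png

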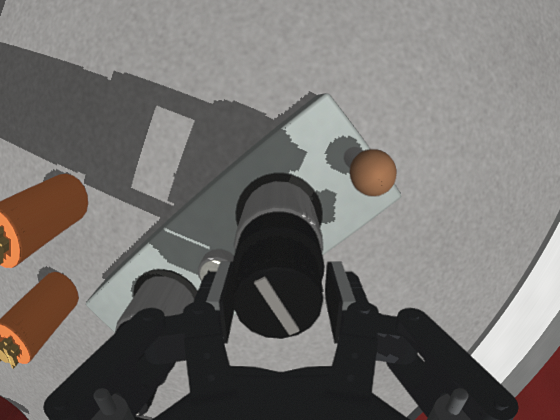

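View pics/s2.png

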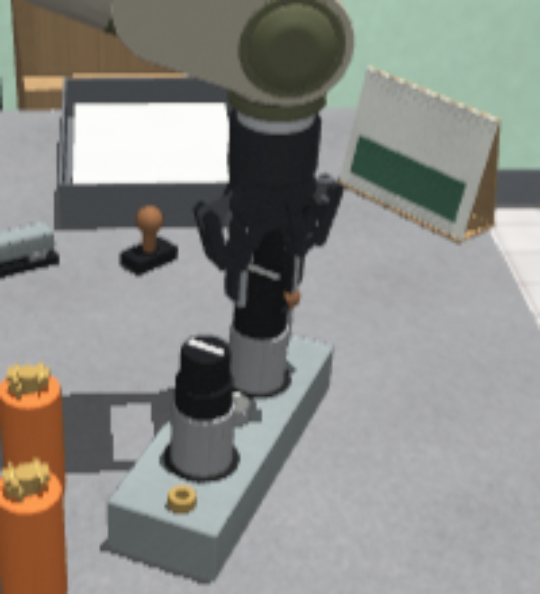

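Fingers straddle the grip with about equal gaps, tips below the bar and clear of the skirt. Now I'll close gently.

>>> {"op": "apply_moves", "data": {
  "commands": [
    [3.4, 0, -0.05, 0, 0],
    [3.4, 0, 0, 0, 0],
    [3.4, 0, 0, 0, 0],
    [3.4, 0, 0, 0, 0],
    [3.4, 0, 0, 0, 0]
  ],
  "squeeze": 30
}}

```text
time_s: 3.55
eef_pos: [624.3, 112.8, 154.7]
ee_rot: [0.0, 0.548, 0.836, 0.0]
force: [-0.8, -0.2, 4.5]
grip_width: 0.46
```

```bash
python3 - <<'E'
from h import *
import cv2
rep()
im=ctrl.capture("wrist")[:,:,::-1]
cv2.imwrite("pics/w3.png",im)
E
```

```text
t 3.55 q [-0.006  0.625  1.255 -0.     1.26  -0.416] p [624.313 112.803 154.736] F [-0.808 -0.195  4.511] M [-0.012  0.034  0.012] g 0.45975738207026123
yaw tool y 23.491087530507027 shift cm [-0.014 -0.019  0.174] zax [ 0.001 -0.    -1.   ]
```

View pics/w3.png

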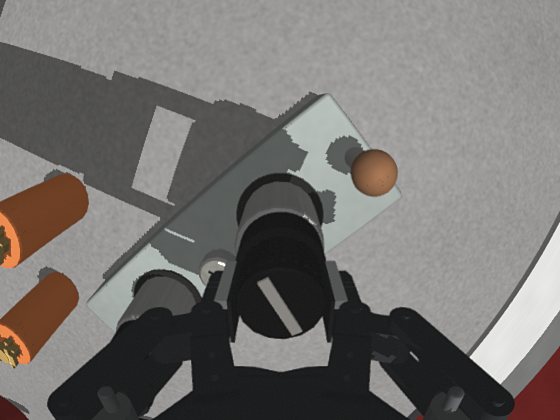

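>>> {"op": "apply_moves", "data": {
  "commands": [
    [3.4, 0, 0, 0, 0.04],
    [3.4, 0, 0, 0, 0.08],
    [3.4, 0, 0, 0, 0.08],
    [3.4, 0, 0, 0, 0.08],
    [3.4, 0, 0, 0, 0.08],
    [3.4, 0, 0, 0, 0.08],
    [3.4, 0, 0, 0, 0.04]
  ]
}}

```text
time_s: 4.18
eef_pos: [623.9, 112.7, 154.6]
ee_rot: [-0.0, 0.732, 0.681, -0.0]
force: [-1.3, -0.5, 5.7]
grip_width: 0.457
```

```bash
python3 - <<'E'
from h import *
import cv2
rep()
im=ctrl.capture("wrist")[:,:,::-1]
cv2.imwrite("pics/w4.png",im)
E
```

```text
t 4.1833 q [-0.006  0.625  1.256 -0.001  1.261  0.067] p [623.858 112.699 154.648] F [-1.284 -0.492  5.665] M [-0.105  0.341  0.793] g 0.45673283512891516
yaw tool y -4.166927327722592 shift cm [-0.007  0.035  0.165] zax [-0.001 -0.    -1.   ]
```

View pics/w4.png

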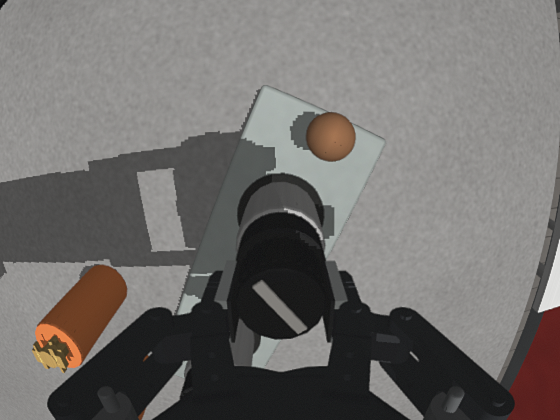

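At +roll the wrist moment went to 0.79 N m and the bar slipped about 12° in the fingers, so this way stops. I'll try the other way.

>>> {"op": "apply_moves", "data": {
  "commands": [
    [3.4, 0, 0, 0, -0.06],
    [3.4, 0, 0, 0, -0.1],
    [3.4, 0, 0, 0, -0.1],
    [3.4, 0, 0, 0, -0.1],
    [3.4, 0, 0, 0, -0.1],
    [3.4, 0, 0, 0, -0.1],
    [3.4, 0, 0, 0, -0.1],
    [3.4, 0, 0, 0, -0.06]
  ]
}}

```text
time_s: 4.9
eef_pos: [624.4, 112.8, 154.7]
ee_rot: [0.0, 0.442, 0.897, 0.0]
force: [0.7, -0.8, 3.7]
grip_width: 0.457
```

```bash
python3 - <<'E'
from h import *
import cv2
rep()
im=ctrl.capture("wrist")[:,:,::-1]
cv2.imwrite("pics/w5.png",im)
E
```

```text
t 4.9 q [-0.006  0.625  1.255  0.     1.26  -0.661] p [624.424 112.761 154.671] F [ 0.71  -0.8    3.733] M [ 0.078 -0.117 -0.008] g 0.4568360868444558
yaw tool y 37.525188723917715 shift cm [ 0.001 -0.028  0.167] zax [ 0.001  0.    -1.   ]
```

View pics/w5.png

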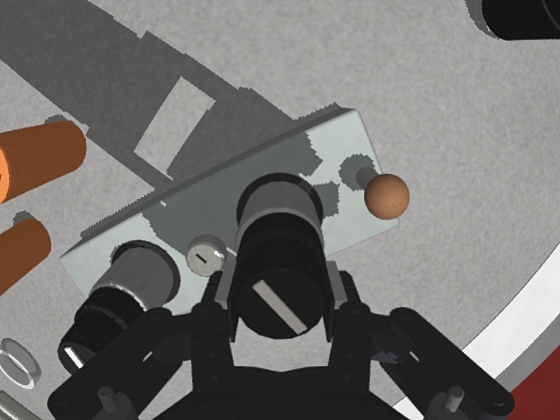

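It runs freely: the moment is about 0 and the bar didn't slip in the fingers. I'll continue to the second stop.

>>> {"op": "apply_moves", "data": {
  "commands": [
    [3.4, 0, 0, 0, -0.06],
    [3.4, 0, 0, 0, -0.1],
    [3.4, 0, 0, 0, -0.1],
    [3.4, 0, 0, 0, -0.1],
    [3.4, 0, 0, 0, -0.1],
    [3.4, 0, 0, 0, -0.1],
    [3.4, 0, 0, 0, -0.1],
    [3.4, 0, 0, 0, -0.1],
    [3.4, 0, 0, 0, -0.1],
    [3.4, 0, 0, 0, -0.06]
  ]
}}

```text
time_s: 5.78
eef_pos: [624.6, 112.8, 154.6]
ee_rot: [0.001, -0.001, 1.0, 0.0]
force: [6.5, 0.6, 2.8]
grip_width: 0.461
```

```bash
python3 - <<'E'
from h import *
import cv2
rep()
im=ctrl.capture("wrist")[:,:,::-1]
cv2.imwrite("pics/w6.png",im)
E
```

```text
t 5.7833 q [-0.006  0.625  1.255  0.001  1.259 -1.578] p [624.615 112.809 154.566] F [6.517 0.559 2.766] M [ 0.156 -0.984 -0.618] g 0.460695022376841
yaw tool y 90.05772298152877 shift cm [ 0.042 -0.021  0.157] zax [ 0.002  0.001 -1.   ]
```

View pics/w6.png

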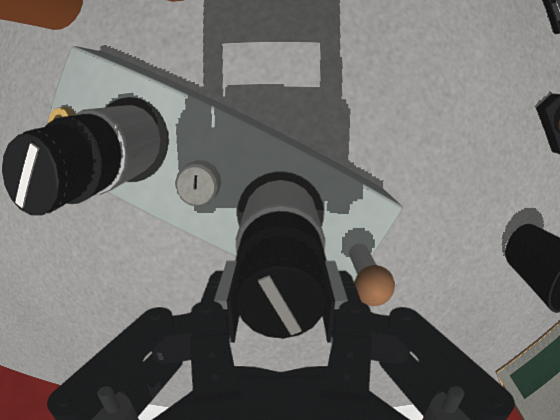

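The second stop is reached: moment −0.62 N m, and the bar slipped back about 14° in the fingers. I'll ease off slightly, then lift gently.

>>> {"op": "apply_moves", "data": {
  "commands": [
    [3.4, 0, 0, 0, 0.03],
    [3.4, 0, 0, 0, 0],
    [3.4, 0, 0, -0.2, 0],
    [3.4, 0, 0, -0.3, 0],
    [3.4, 0, 0, -0.3, 0],
    [3.4, 0, 0, -0.3, 0]
  ],
  "squeeze": 40
}}

```text
time_s: 6.33
eef_pos: [623.8, 113.0, 165.2]
ee_rot: [-0.001, 0.015, 1.0, 0.0]
force: [0.7, 0.1, -1.4]
grip_width: 0.459
```

```bash
python3 - <<'E'
from h import *
import cv2
rep()
im=ctrl.capture("wrist")[:,:,::-1]
cv2.imwrite("pics/w7.png",im)
E
```

```text
t 6.3333 q [-0.005  0.615  1.243  0.     1.284 -1.546] p [623.835 112.996 165.22 ] F [ 0.721  0.111 -1.448] M [ 0.     0.014 -0.036] g 0.45865605528555803
yaw tool y 88.2363589028767 shift cm [-0.039 -0.039  1.222] zax [-0.001  0.    -1.   ]
```

View pics/w7.png

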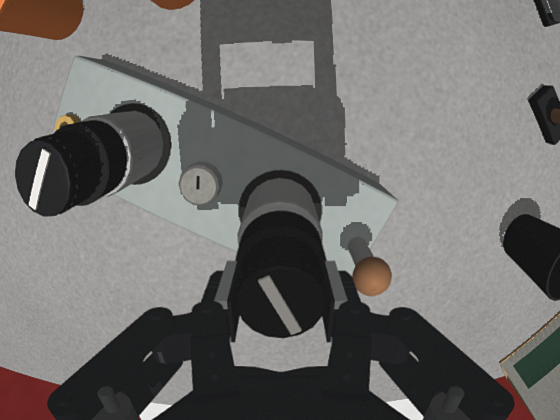

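The bar stays put in the fingers while the rack drops away, and the vertical force is only about −1.4 N (the cap's weight). The cap is coming off, so I'll lift on.

>>> {"op": "apply_moves", "data": {
  "commands": [
    [3.4, 0, 0, -0.5, 0],
    [3.4, 0, 0, -0.7, 0],
    [3.4, 0, 0, -1.0, 0],
    [3.4, 0, 0, -1.2, 0],
    [3.4, 0, 0, -1.2, 0],
    [3.4, 0, 0, -1.2, 0],
    [3.4, 0, 0, -1.0, 0],
    [3.4, 0, 0, -0.5, 0],
    [3.4, 0, 0, 0, 0],
    [3.4, 0, 0, 0, 0],
    [3.4, 0, 0, 0, 0]
  ]
}}

```text
time_s: 7.3
eef_pos: [623.9, 112.8, 237.5]
ee_rot: [-0.001, 0.015, 1.0, -0.0]
force: [-0.2, 0.3, -1.4]
grip_width: 0.452
```

```bash
python3 - <<'E'
from h import *
import cv2
rep()
im=ctrl.capture("side")[:,:,::-1][30:280,200:420]
cv2.imwrite("pics/s8.png",cv2.resize(im,None,fx=2.4,fy=2.4))
cv2.imwrite("pics/t8.png",ctrl.capture("top")[:,:,::-1])
rep()
E
```

```text
t 7.3 q [-0.006  0.564  1.138 -0.     1.442 -1.546] p [623.877 112.785 237.524] F [-0.208  0.254 -1.444] M [ 0.01   0.003 -0.012] g 0.45158926158537566
yaw tool y 88.23324225914564 shift cm [-0.045 -0.017  8.452] zax [-0.001 -0.    -1.   ]
t 7.4 q [-0.006  0.564  1.137 -0.     1.442 -1.546] p [623.922 112.798 237.569] F [-0.646  0.062 -1.912] M [-0.018 -0.01   0.045] g 0.4523251397370597
yaw tool y 88.23657255050587 shift cm [-0.039 -0.018  8.457] zax [-0.001 -0.    -1.   ]
```

View pics/s8.png

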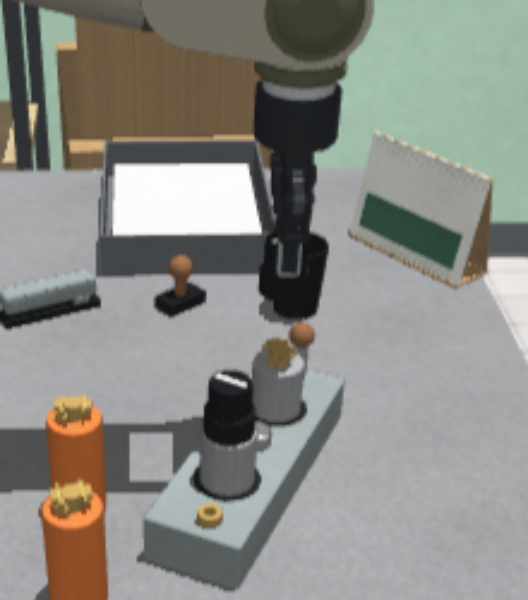

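View pics/t8.png

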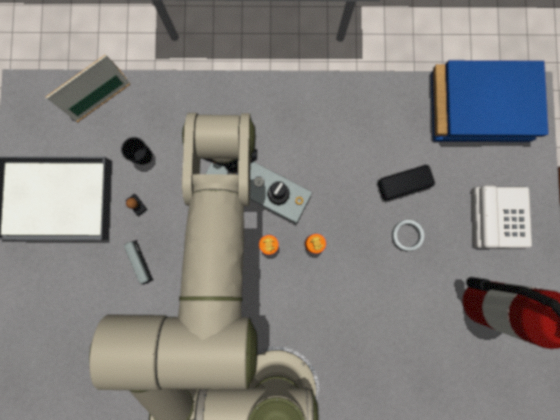

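The brass neck is exposed at (278,352) in the side crop, the other cap, gauge and collar are unmoved. Last, a wrist check that the cap is still in hand, then hand in.

```bash
python3 - <<'E'
from h import *
import cv2
cv2.imwrite("pics/w9.png",ctrl.capture("wrist")[:,:,::-1]);s=ctrl.sense();print(s["dq"],s["eef_pos"])
E
```

```text
[ 0.001 -0.002 -0.005  0.     0.001  0.   ] [623.98  112.77  237.677]
```

View pics/w9.png

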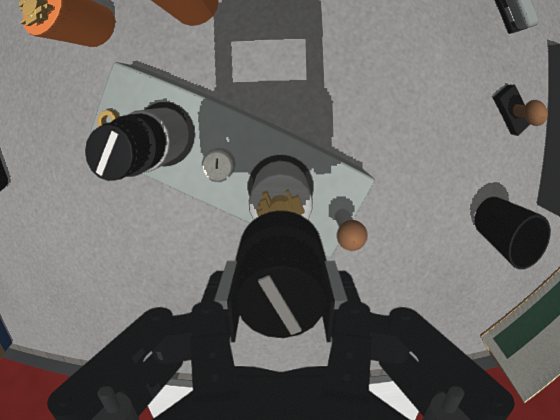

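The cap is in the fingers, with its bar at (280,305), and the bare neck is visible below at (280,205).

```bash
python3 -c "
from rig import ctrl
print(ctrl.finish_job())"
```

```text
the job is handed in; nothing more can be done
None
```

The shipping cap from the cartridge next to the post is off, and the gripper is still holding it about 83 mm above where it sat. The job was handed in at about 7.5 s.

- **Finding the thread:** I first turned the cap clockwise seen from above. It stopped, with a wrist moment of 0.79 N m and the cap slipping about 12° in the fingers. Turned anticlockwise, it ran freely to a second stop roughly 64° from where it started, at −0.62 N m. I eased off slightly and lifted it straight up with almost no resistance.
- **Last checks:** The wrist view shows the cap unmoved between the pads and the brass neck bare below it. The side view also shows the bare neck. The arm was still. The force reading shows about 1.4–1.9 N of extra weight, higher than the listed cap mass at the top of that range but within the sensor's noise.
- **Other items:** The other cartridge is still capped, and the gauge, collar and desk items look unmoved in the pictures. No check failed or disagreed.

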